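# Fit the trimming chuck to the mini pottery wheel and shut its splash guard

### The arm

A 6-joint arm with a two-finger parallel gripper is mounted at the origin on the work surface. World frame = base frame: x ahead of the robot, y to its left, z up, the work surface at z = 0. Lengths are in m, angles in rad, forces in N, time in s.
With the tool pointing down it reaches from about 0.25 to 0.775 m from the base axis. Payload 4 kg.
Tool frame: the origin (TCP) lies where the fingers leave the gripper's body, on its centre line; the fingertips stand 97 mm ahead of it and the grasp point (between the pads) lies 78 mm ahead of it (r.hold_point_z is the distance from the TCP to the grasp point, in m); z points along the fingers, y is the line along which they close (so a half turn about z gives the same grasp; the last joint's range is limited). The gripper opens to 94 mm and grips with 3 to 60 N. Pads are 16 mm wide; open, the fingers measure 119 mm over their backs; the gripper's body (75 mm by 177 mm) begins 78 mm behind the grasp point.
Start: joints at [1.025, 0.087, 1.371, -0, 1.684, -0.103], TCP at [0.236, 0.497, 0.303] pointing down, gripper open.
Joint ranges: [-3.1, 3.1], [-0.76, 2.03], [0.27, 2.55], [-1.08, 4.22], [0.17, 2.65], [-2.57, 2.57]. Speed limits (rad/s): [2.79, 2.79, 3.14, 3.14, 3.14, 3.14].

### API

Orientations are given as a unit quaternion [w, x, y, z].
In Python, from workcell import r, imaging, ticket, finder gives the robot as it stands. The module is installed in compiled form; this text tells all that it offers.
- The arm moves only by the shell command python3 -m pendant 'ROWS' [FORCE]. ROWS is JSON, a list of rows, each a list of 7 numbers: the shift along the tool's x, y, z in cm, then the turn, a rotation vector about the tool's x, y, z in rad, then the finger opening in cm, from 0 to 9.4. A call has 1 to 20 rows; each row shifts and turns the commanded pose from where the row before left it, along the tool's axes as they then stand; what a row does not reach is not made up. A row lasts 1/8 s, in which the tool goes at most 62.5 mm and 10.7 degrees, less where a joint would pass 70% of its speed; a pose out of reach is approached as far as the arm can. A call with a gripper value outside its range is refused whole. The fingers move at their own pace and stop on an object; FORCE is the grip in N (left out, the last holds). Time passes only in rows, so rows that do not move let the fingers close. It gives the time, the measured TCP pose, the force, the opening and the grip force at its end, in the units of the state.
- r.read_state(): the state, without advancing time (a new reading comes with each control period).
- imaging.capture(name): name is "side" or "top"; returns the picture (480x640x3 uint8, red, green, blue); there is no depth.
- imaging.camera_model(name): a dict with "fx", "fy", "cx", "cy" (pixels), "R" (3x3) and "t" (3): a world point X has camera coordinates R X + t. Camera axes: x right, y down, z forward; pixel columns grow to the right and rows downward; lengths in m; the calibration is good to about 2 mm. A picture is of the moment at which its call begins. camera_model takes no time and is no camera call.
- ticket.job_done(): hands the job in; it is judged then, once.
Trained networks look in the newest picture that a camera, given by its name, has taken for a name from the list of things; names that differ only in an ending like _2 or _b are one class to them, and where a whole thing is asked for, a point or a joint stands for the part that bears it (a point fixed in the world has none). Each returns a list of dicts, best first, with "score" (0 to 1); they miss things now and then, are a little off and sometimes report something else, mostly with a low value. They report only what shows in the picture. A call takes as long as a camera call. They do not tell look-alikes from the thing itself.
- finder.silhouettes(camera, thing): "pixels" (480x640 bool, what is visible of it) and "location" ([column, row] in pixels, amid what is visible of it).
The state is a dict: "time_s": time; "joints": joint angles; "qd": joint speeds; "tau": joint torques, N m; "tcp_pos": TCP position; "eef_rot": TCP orientation; "ft_force": force on the tool from outside, world axes, zero at the start; "ft_torque": the same for the moment, N m; "opening": finger opening in m; "grip_force": force on a finger pad.
Only numpy, scipy, OpenCV 4.12 (cv2) and the standard library are available. Lean on these libraries where they do the work, as an engineer would, in place of code of your own. Each camera call takes 0.05 s, during which the arm holds its last target. There are 200 camera calls.

### The job

Get the small pottery wheel ready for trimming: take the red-topped chuck out of its slanted holder and seat it fully home in the wheel's spindle, its two flange notches down over the two orange drive lugs. Then, with the chuck in place, slide the blue splash-guard door along its track until it is shut against the frame, and let go. Leave everything else on the table standing where it is.

Things in the scene. Friction and masses are not known exactly. Their poses are not given: they have to be found in the camera images.
- chuck_grip (a point): Centre of the red grip cylinder (38 diameter, 30 long) of the loose trimming chuck, 0.16 kg. Below it along the chuck's -z: aluminium flange 52 diameter, 10 thick, then a steel tapered shank 30 long, 22 diameter narrowing to 14. This point is 15 above the flange's top, 25 above its underside, 55 above the shank's tip. Starts in the holder, z 30 degrees from vertical; comes out along z.
- chuck_seat (a point): Centre of the underside of the chuck's flange, on its axis, 25 below chuck_grip, same axes; when fully home it coincides with spindle_nose. Two notches go right through the flange, open at the rim, at the chuck's +x and -x sides, each 9 wide in y, reaching in to 15 from the axis; either notch suits either lug.
- spindle_nose (a point): Centre of the mouth of the wheel's steel spindle taper, in its flat top (51 diameter), 100 above the table; z up. Bore 22.8 diameter at the mouth, 14.4 at 32 down: the flange ends flat on the top. Two orange lugs stand 8 above the top at the spindle's +x and -x, 17.5 to 25 from the axis, 6 wide in y. The spindle starts at varied angles, and turns about z against 0.06 N m friction.
- door_handle (a point): Top centre of the upright black round post, 14 diameter, on the blue sliding door's upper edge; the post stands 33 proud of the door, its top 142 above the table (the door's and guard's upper edges are 110). x, y axes are the wheel's: the door opens towards +y and is pushed shut towards -y.
- door (a joint): Opening of the splash-guard door in m: 0 shut against the frame, 0.100 fully open; it slides along the wheel's y axis, friction about 1.5 N, and stays where left.
- wheel: The fixed white mini pottery wheel, 200 (x) by 220 (y). Origin under its centre on the table, the spindle axis above it; its front, with the door, faces its -x. The guard walls round the spindle are 110 high, their inside 190 (x) by 210 (y).
- holder: The fixed bamboo chuck holder: foot 104 (x) by 80 (y), with a slanted block up to about 120 high. Origin under its centre on the table; its slanted face looks to its -x and up, 30 degrees from level. The chuck's flange rests on that face, its shank loose in a 23.5 bore; the chuck's y axis is the holder's y.
- bottle: Stainless steel bottle with black cap, 68 diameter, 230 high, standing; origin at its foot. A bystander.
- planter: Empty white ceramic planter, 104 diameter, 95 high; origin at its foot. A bystander.
- mouse: Grey computer mouse, 105 (x) by 60 (y), 36 high; origin under it. A bystander.
- phone_stand: Bamboo phone stand, 100 (x) by 70 (y), 105 high; origin under it. A bystander.
- coaster_a: Clear acrylic coaster, 90 diameter, 6 thick; origin under it. A bystander.
- coaster_b: Green acrylic coaster, 90 diameter, 6 thick; origin under it. A bystander.
- tool_cup: Fixed blue cup of pottery tools, 76 diameter, tools to 165 high; origin under it, at the right side.
- books: Fixed pile of books 200 (x) by 100 (y), 67 high; origin under it, at the left side.
Mind the look-alikes: they are no part of the job. Leave any black or yellow look-alike of the part that bears chuck_grip alone.

How it is judged:
On the way, in this order (a step that is already met when the one before it is completed fails the run):
1. the chuck is seated fully home in the spindle, notches over the lugs, with the door still open (z of chuck_seat in the frame of spindle_nose below 0.003 m and distance between chuck_seat and spindle_nose below 0.004 m and angle between the z axis of chuck_seat and the z axis of spindle_nose, either way round below 0.06 rad and angle between chuck_seat's own z axis and vertical below 0.08 rad and angle between the x axis of chuck_seat and the x axis of spindle_nose, either way round below 0.15 rad and value of joint door above 0.02 m), for 0.2 s.
2. the door is shut with the chuck still seated (z of chuck_seat in the frame of spindle_nose below 0.003 m and distance between chuck_seat and spindle_nose below 0.004 m and angle between the z axis of chuck_seat and the z axis of spindle_nose, either way round below 0.06 rad and angle between chuck_seat's own z axis and vertical below 0.08 rad and angle between the x axis of chuck_seat and the x axis of spindle_nose, either way round below 0.15 rad and value of joint door below 0.004 m), for 0.2 s.
At the end, for the whole second after the job is handed in: The chuck sits home in the spindle: flange underside within 4 mm of the nose's mouth centre and less than 3 mm above it, axes within 0.06 rad, upright within 0.08 rad, notches in line with the lugs within 0.15 rad, at rest; the door is within 4 mm of shut (all of step 2 and linear speed of chuck below 0.02 m/s); the robot touches nothing.
It fails at once if a bystander is moved more than 25 mm or tipped over (distance of any of bottle, planter, mouse, phone_stand, coaster_a, coaster_b from where it was at the start of the episode above 0.025 m or angle between any of bottle, planter, mouse, phone_stand, coaster_a, coaster_b's own z axis and vertical above 0.35 rad).
It also fails if it takes over 53 s, if anything falls off the work surface, if the arm or the gripper's body presses on something with over 40 N, if the wrist force passes 120 N, or if a joint passes its speed limit or range.

## Working session

There is one attempt and no reset: what is moved stays moved. The work goes in short steps, Python scripts to look and compute and a shell command to move; the robot and the scene stay as the last step left them, time stands still between calls to the robot, and variables do not carry over. Pictures are saved under pics/ and viewed, at most 10 in all, crops included, and the job is handed in when it is done.

```bash
mkdir -p pics; python3 - <<'E'
from workcell import r, imaging, ticket, finder
import cv2, numpy as np
s=r.read_state(); print({k:np.round(v,3) for k,v in s.items()})
for n in ("side","top"):
    im=imaging.capture(n); cv2.imwrite(f"pics/{n}0.png",im[:,:,::-1])
    m=imaging.camera_model(n); print(n,m, "campos",-np.array(m['R']).T@m['t'])
    for th in ("chuck_grip","door_handle","wheel","holder","bottle","planter","phone_stand"):
        for d in finder.silhouettes(n,th)[:4]: print(n,th,round(d['score'],2),np.round(d['location']),d['pixels'].sum())
E
```

```text
{'time_s': np.float64(0.0), 'joints': array([ 1.025,  0.088,  1.372,  0.   ,  1.684, -0.103]), 'qd': array([-0.   ,  0.002, -0.   ,  0.001,  0.002,  0.001]), 'tau': array([-3.0000e-03, -3.4020e+01, -3.0242e+01,  7.1000e-02,  3.3000e-02,
       -0.0000e+00]), 'tcp_pos': array([0.235, 0.497, 0.302]), 'eef_rot': array([-0.   ,  0.22 ,  0.976, -0.001]), 'ft_force': array([-1.163,  0.006,  1.036]), 'ft_torque': array([0.013, 0.02 , 0.01 ]), 'grip_force': np.float64(0.0), 'opening': np.float64(0.094)}
side {'fx': 624.3098542595505, 'fy': 624.3098542595505, 'cx': 314.8211117637398, 'cy': 245.13271399846656, 'R': array([[-0.99713657, -0.07467719,  0.0119159 ],
       [-0.04843127,  0.5096115 , -0.85904047],
       [ 0.05807824, -0.85715777, -0.51176897]]), 't': array([0.56035733, 0.11846614, 1.53483481])} campos [0.47534974 1.29706978 0.88057087]
side chuck_grip 0.66 [296. 295.] 533
side chuck_grip 0.65 [400. 352.] 529
side chuck_grip 0.61 [353. 330.] 512
side chuck_grip 0.58 [340. 366.] 573
side door_handle 0.7 [346. 202.] 116
side door_handle 0.31 [340. 439.] 7435
side wheel 0.75 [237. 303
[... 423 characters left out ...]
99982163,  0.01585525],
       [-0.98446321, -0.01288224, -0.17511777],
       [ 0.17529079, -0.0138117 , -0.98441982]]), 't': array([-0.02690196,  0.57819978,  1.14214084])} campos [ 0.36928573 -0.00367375  1.22602567]
top chuck_grip 0.92 [231. 282.] 291
top chuck_grip 0.89 [200. 318.] 325
top chuck_grip 0.68 [186. 270.] 370
top chuck_grip 0.64 [223. 226.] 345
top door_handle 0.45 [404. 264.] 181
top door_handle 0.37 [288. 315.] 972
top wheel 0.79 [401. 229.] 7898
top wheel 0.51 [235. 180.] 1253
top holder 0.7 [233. 224.] 1121
top bottle 0.8 [310. 251.] 768
top bottle 0.47 [222. 224.] 409
top planter 0.57 [239. 182.] 1311
top planter 0.3 [331. 314.] 911
top phone_stand 0.57 [273. 228.] 1142
```

View pics/side0.png

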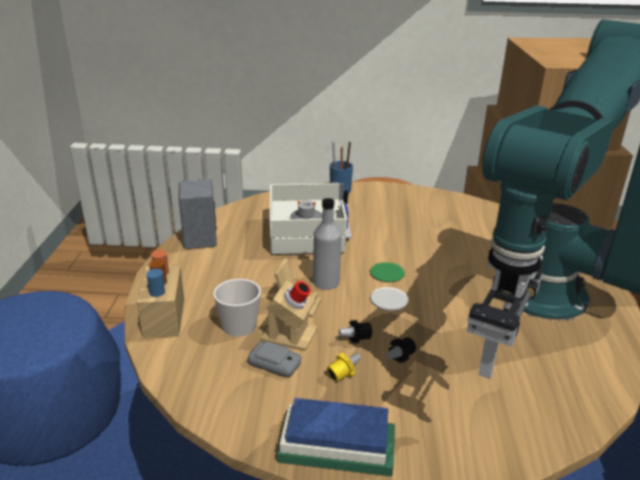

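View pics/top0.png

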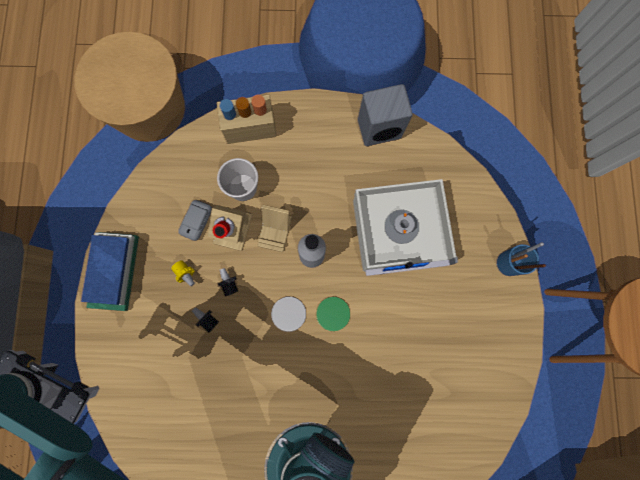

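The candidates for chuck_grip are red in the holder (side 300,292; top 223,226), black (side 357,330; top 228,287), black (side 403,348; top 206,321) and yellow (side 343,367; top 183,270). I choose the red one in the slanted holder. The wheel is at top (403,227) with its door handle near top (404,264).

```bash
cat > h.py <<'E'
import cv2, numpy as np
from workcell import imaging
def model(n):
    m=imaging.camera_model(n); K=np.array([[m['fx'],0,m['cx']],[0,m['fy'],m['cy']],[0,0,1]]); return K,np.array(m['R']),np.array(m['t'])
def proj(n,X):
    K,R,t=model(n); p=(R@np.atleast_2d(X).T).T+t; p=p@K.T; return p[:,:2]/p[:,2:]
def onplane(n,uv,z):
    K,R,t=model(n); c=-R.T@t; d=R.T@np.linalg.inv(K)@np.array([*uv,1.]); return c+d*(z-c[2])/d[2]
def tri(a,b):  # side pixel, top pixel
    P=[]
    for n in("side","top"):
        K,R,t=model(n); P.append(K@np.c_[R,t])
    X=cv2.triangulatePoints(P[0],P[1],np.array(a,float).reshape(2,1),np.array(b,float).reshape(2,1)); return (X[:3]/X[3]).ravel()
def blob(im,box,lo,hi):
    x0,y0,x1,y1=box; hsv=cv2.cvtColor(im[y0:y1,x0:x1].copy(),cv2.COLOR_RGB2HSV)
    m=cv2.inRange(hsv,lo,hi); n,l,st,c=cv2.connectedComponentsWithStats(m)
    return [(st[i,4],np.round(c[i]+[x0,y0],1)) for i in range(1,n) if st[i,4]>3], m
E
python3 - <<'E'
from h import *
S=cv2.imread('pics/side0.png')[:,:,::-1]; T=cv2.imread('pics/top0.png')[:,:,::-1]
b=lambda im,x,y,w,k: cv2.resize(im[y:y+int(w*.75),x:x+w].copy(),(k,int(k*.75)),interpolation=cv2.INTER_CUBIC)
out=np.vstack([np.hstack([b(S,260,250,80,400),b(T,190,198,72,400)]),np.hstack([b(S,255,170,110,400),b(T,345,172,120,400)])])
cv2.imwrite('pics/crop1.png',out[:,:,::-1])
for nm,im,bx in(("side",S,(270,270,330,320)),("top",T,(205,210,245,245))):
    print(nm,"red",blob(im,bx,(0,150,60),(6,255,255))[0])
for nm,im,bx in(("side",S,(285,185,340,225)),("top",T,(380,200,430,250))):
    print(nm,"orange",blob(im,bx,(4,70,70),(25,255,255))[0])
E
```

```text
side red [(np.int32(248), array([299.5, 291.7]))]
top red [(np.int32(121), array([221.5, 228.7]))]
side orange [(np.int32(9), array([298.3, 201.4])), (np.int32(8), array([313.9, 202.9]))]
top orange [(np.int32(10), array([404.8, 214.5])), (np.int32(10), array([404. , 231.2]))]
```

View pics/crop1.png

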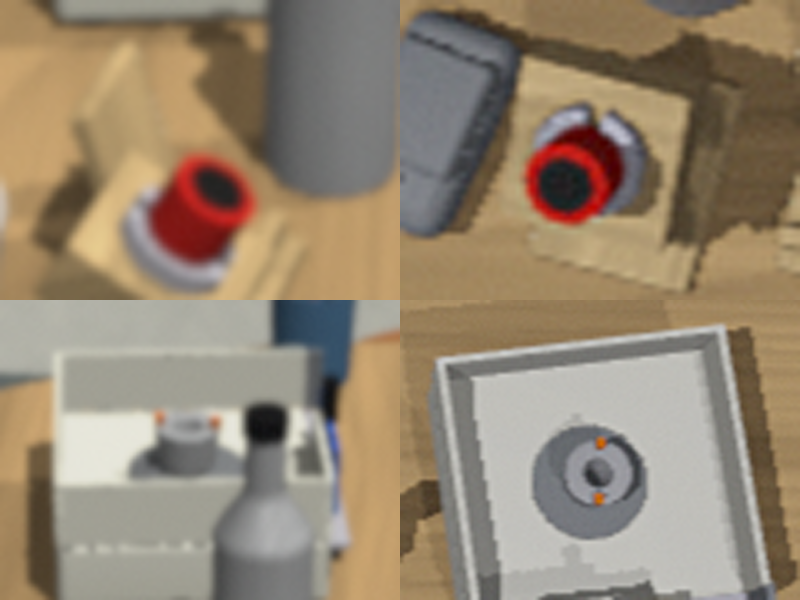

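The crop confirms it: the red grip (cap centre about side 304,287; top 220,231) sits in the holder with its axis leaning towards the robot. The orange lugs are at top (405,214) and (404,231).

```bash
cat > fit.py <<'E'
from h import *
from workcell import finder
from scipy.optimize import minimize
a=np.linspace(0,2*np.pi,40); 
def cyl(r,z0,z1): return np.vstack([np.c_[r*np.cos(a),r*np.sin(a),0*a+z] for z in(z0,z1)])
G=cyl(.019,-.015,.015); F=cyl(.026,-.025,-.015)
def Rc(yaw,tilt): # chuck axes in world; z leans to holder -x
    c,s=np.cos(yaw),np.sin(yaw); ct,st=np.cos(tilt),np.sin(tilt)
    return np.array([[c,-s,0],[s,c,0],[0,0,1]])@np.array([[ct,0,-st],[0,1,0],[st,0,ct]])
def soft(n,X,k=8,box=None):
    x0,y0,x1,y1=box; m=np.zeros(((y1-y0)*k,(x1-x0)*k),np.uint8)
    for P in X:
        p=(proj(n,P)-[x0-.5,y0-.5])*k; cv2.fillConvexPoly(m,cv2.convexHull(p.astype(np.int32)),1)
    return cv2.resize(m.astype(np.float32),(x1-x0,y1-y0),interpolation=cv2.INTER_AREA)
def redhull(im,box):
    x0,y0,x1,y1=box; q=im[y0:y1,x0:x1].copy(); h=cv2.cvtColor(q,cv2.COLOR_RGB2HSV)
    m=((cv2.inRange(h,(0,140,40),(7,255,255))|cv2.inRange(h,(170,140,40),(180,255,255)))>0).astype(np.uint8)
    n,l,s,_=cv2.connectedComponentsWithStats(m); m=(l==1+s[1:,4].argmax()).astype(np.uint8)
    c=np.vstack(cv2.findContours(m,cv2.RETR_EXTERNAL,cv2.CHAIN_APPROX_NONE)[0]); o=np.zeros_like(m); cv2.fillConvexPoly(o,cv2.convexHull(c),1); return o.astype(np.float32)
E
python3 - <<'E'
from fit import *
B={"side":(270,260,335,325),"top":(195,200,255,255)}
I={n:imaging.capture(n) for n in B}
red={n:redhull(I[n],B[n]) for n in B}; full={}
for n,p in(("side",(298,293)),("top",(223,226))):
    d=[d for d in finder.silhouettes(n,"chuck_grip") if np.hypot(*(np.array(d['location'])-p))<8]
    x0,y0,x1,y1=B[n]; full[n]=d[0]['pixels'][y0:y1,x0:x1].astype(np.float32) if d else None
    print(n,red[n].sum(),None if not d else full[n].sum())
def cost(q,w=(1,1)):
    R=Rc(q[3]*.1,np.pi/6); f=0
    for n in B:
        f+=abs(soft(n,[(R@G.T).T+q[:3]*.01],box=B[n])-red[n]).sum()
        if full[n] is not None: f+=abs(soft(n,[(R@G.T).T+q[:3]*.01,(R@F.T).T+q[:3]*.01],box=B[n])-full[n]).sum()*w[1]
    return f
p0=tri((299.5,291.7),(221.5,228.7)); print("tri0",p0)
for w in((1,1),(1,0)):
    best=min((minimize(lambda q:cost(q,w),[*p0*100,y0],method='Nelder-Mead',options=dict(initial_simplex=np.array([[*p0*100,y0]]+[[*(p0*100+np.eye(4)[i,:3]*1),y0+2*(i==3)] for i in range(4)]),maxiter=250)) for y0 in(-4,-2,0)),key=lambda o:o.fun)
    print(w,best.fun,best.x[:3]/100,"yaw",best.x[3]*.1)
# wheel
l1=tri((298.3,201.4),(404.8,214.5)); l2=tri((313.9,202.9),(404,231.2)); print("lugs",l1,l2,"mid",(l1+l2)/2,"ang",np.arctan2(*(l1-l2)[1::-1]))
m1,m2=[onplane("top",u,.106) for u in((404.8,214.5),(404,231.2))]; print("top only",(m1+m2)/2,np.arctan2(*(m1-m2)[1::-1]),np.linalg.norm(m1-m2))
# wheel yaw and corners from guard upper edge in top crop, door post
k=3.333; cr=lambda u,v:(345+(u-400)/k,172+(v-300)/k)
A,Bc=[onplane("top",cr(*u),.11) for u in((437,358),(724,326))]; print("back corners",A,Bc,"y-axis dir ang",np.arctan2(*(A-Bc)[1::-1])-np.pi/2)
for n,x,y in(("top",345,240),("side",325,185)):
    cv2.imwrite(f'pics/door_{n}.png',cv2.resize(I[n][y:y+45,x:x+60 if n=="side" else x+120].copy(),None,fx=6,fy=6,interpolation=cv2.INTER_CUBIC)[:,:,::-1])
a=cv2.imread('pics/door_top.png');b=cv2.imread('pics/door_side.png'); o=np.zeros((540,720,3),np.uint8); o[:270]=a; o[270:,:360]=b
# holder region top
o[270:,360:]=cv2.resize(I['top'][195:250,190:263][:,:,::-1].copy(),(360,270),interpolation=cv2.INTER_CUBIC); cv2.imwrite('pics/crop2.png',o)
for n in("side","top"): print(n,blob(I[n],(340,190,360,215) if n=="side" else (385,255,425,275),(0,0,0),(180,255,45))[0])
E
```

```text
side 310.0 527.0
top 233.0 329.0
tri0 [0.58052086 0.21888844 0.12076357]
(1, 1) 178.0 [0.57949353 0.2200108  0.12167118] yaw 0.06971511042032459Traceback (most recent call last):
  File "<stdin>", line 17, in <module>
  File "<stdin>", line 17, in <genexpr>
    res = _minimize_neldermead(fun, x0, args, callback, bounds=bounds,
                               **options)
    fsim[j] = func(sim[j])
              ~~~~^^^^^^^^
    fx = function(np.copy(x), *(wrapper_args + args))
  File "<stdin>", line 17, in <lambda>
  File "<stdin>", line 13, in cost
  File "fit.py", line 13, in soft
    p=(proj(n,P)-[x0-.5,y0-.5])*k; cv2.fillConvexPoly(m,cv2.convexHull(p.astype(np.int32)),1)
       ~~~~^^^^^
  File "h.py", line 6, in proj
    K,R,t=model(n); p=(R@np.atleast_2d(X).T).T+t; p=p@K.T; return p[:,:2]/p[:,2:]
          ~~~~~^^^
  File "h.py", line 4, in model
    m=imaging.camera_model(n); K=np.array([[m['fx'],0,m['cx']],[0,m['fy'],m['cy']],[0,0,1]]); return K,np.array(m['R']),np.array(m['t'])
ValueError: time passes only in moves, steps and waits
```

```bash
sed -i 's/^def model/from functools import lru_cache\n@lru_cache\ndef model/' h.py
cat > m2.py <<'E'
from fit import *
B={"side":(270,260,335,325),"top":(195,200,255,255)}
I={n:imaging.capture(n) for n in B}
red={n:redhull(I[n],B[n]) for n in B}; full={}
for n,p in(("side",(298,293)),("top",(223,226))):
    d=[d for d in finder.silhouettes(n,"chuck_grip") if np.hypot(*(np.array(d['location'])-p))<8]
    x0,y0,x1,y1=B[n]; full[n]=d[0]['pixels'][y0:y1,x0:x1].astype(np.float32)
def cost(q,w):
    R=Rc(q[3]*.1,np.pi/6); f=0
    for n in B:
        f+=abs(soft(n,[(R@G.T).T+q[:3]*.01],box=B[n])-red[n]).sum()
        f+=abs(soft(n,[(R@G.T).T+q[:3]*.01,(R@F.T).T+q[:3]*.01],box=B[n])-full[n]).sum()*w
    return f
p0=tri((299.5,291.7),(221.5,228.7))
for w in(1,0):
    best=min((minimize(cost,[*p0*100,y0],args=(w,),method='Nelder-Mead',options=dict(initial_simplex=np.array([[*p0*100,y0]]+[[*(p0*100+np.r_[np.eye(4)[i,:3]]*1),y0+2*(i==3)] for i in range(4)]),maxiter=200)) for y0 in(-4,-2,0)),key=lambda o:o.fun)
    print(w,best.fun,best.x[:3]/100,"yaw",best.x[3]*.1)
    if w: q=best.x
l1=tri((298.3,201.4),(404.8,214.5)); l2=tri((313.9,202.9),(404,231.2)); print("lugs",l1,l2,"mid",(l1+l2)/2,"ang",np.arctan2(*(l1-l2)[1::-1]))
m1,m2=[onplane("top",u,.106) for u in((404.8,214.5),(404,231.2))]; print("top only",(m1+m2)/2,np.arctan2(*(m1-m2)[1::-1]),np.linalg.norm(m1-m2))
k=3.333; cr=lambda u,v:(345+(u-400)/k,172+(v-300)/k)
A,Bc=[onplane("top",cr(*u),.11) for u in((437,358),(724,326))]; print("back corners",A,Bc,np.linalg.norm(A-Bc),"yaw",np.arctan2(*(A-Bc)[1::-1])-np.pi/2)
for n in("side","top"): print(n,blob(I[n],(338,190,360,215) if n=="side" else (385,255,425,275),(0,0,0),(180,255,50))[0])
R=Rc(q[3]*.1,np.pi/6); o=np.zeros((600,800,3),np.uint8)
for i,n in enumerate(B):
    x0,y0,x1,y1=B[n]; im=cv2.resize(I[n][y0:y1,x0:x1].copy(),None,fx=6,fy=6,interpolation=cv2.INTER_CUBIC)[:,:,::-1].copy()
    for P,c in((G,(0,255,0)),(F,(255,0,0))):
        p=((proj(n,(R@P.T).T+q[:3]*.01)-[x0-.5,y0-.5])*6).astype(np.int32); cv2.polylines(im,[cv2.convexHull(p)],1,c,1)
    o[:im.shape[0],i*400:i*400+im.shape[1]]=im[:,:400]
o[390:600,:480]=cv2.resize(I['top'][245:280,360:440].copy(),(480,210),interpolation=cv2.INTER_CUBIC)[:,:,::-1]
o[390:600,500:740]=cv2.resize(I['side'][185:220,325:365].copy(),(240,210),interpolation=cv2.INTER_CUBIC)[:,:,::-1]
cv2.imwrite('pics/crop2.png',o)
E
python3 m2.py
```

```text
1 210.109375 [0.57893722 0.21900083 0.12179494] yaw 0.2554046991607168
0 80.078125 [0.57894641 0.21926045 0.12304216] yaw 0.17567358804106814
lugs [ 0.62695612 -0.23410059  0.10401374] [ 0.58394482 -0.23129889  0.10300887] mid [ 0.60545047 -0.23269974  0.10351131] ang -0.06504679178925434
top only [ 0.60637243 -0.23227973  0.106     ] -0.06926138339168769 0.04269730805768546
back corners [ 0.68972998 -0.11154531  0.11      ] [ 0.71811707 -0.32998647  0.11      ] 0.22027793091517564 yaw 0.12922882006806802
side [(np.int32(33), array([345.2, 195.8]))]
top [(np.int32(31), array([408.4, 264.6]))]
```

View pics/crop2.png

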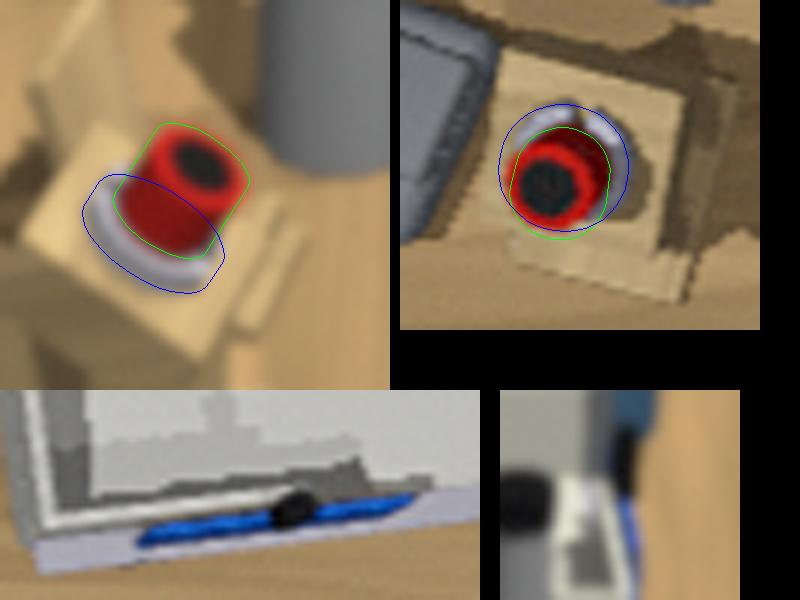

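```bash
cat >> m2.py <<'E'
print('----')
def cen(m,n): y,x=np.nonzero(m>.5); return np.round([x.mean()+B[n][0],y.mean()+B[n][1],(m>.5).sum()],1)
from scipy.optimize import least_squares
for tilt in(np.pi/6,):
  for yaw in(-.5,-.35,-.25,-.1,0,.2):
    R=Rc(yaw,tilt)
    # match red and full centroids
    def res(p,ret=0):
        o=[]
        for n in B:
            o.append(cen(soft(n,[(R@G.T).T+p],box=B[n]),n)-cen(red[n],n)); o.append(cen(soft(n,[(R@G.T).T+p,(R@F.T).T+p],box=B[n]),n)-cen(full[n],n))
        o=np.array(o); return o if ret else o[:,:2].ravel()
    s=least_squares(res,p0,diff_step=.01); c=cost([*s.x*100,yaw*10],1)
    print(yaw,s.x.round(4),round(s.cost,2),round(c,1)); print(res(s.x,1).round(1).tolist())
E
python3 m2.py | sed -n '/----/,$p'
```

```text
----Traceback (most recent call last):
  File "m2.py", line 45, in <module>
    s=least_squares(res,p0,diff_step=.01); c=cost([*s.x*100,yaw*10],1)
                                             ~~~~^^^^^^^^^^^^^^^^^^^^^
  File "m2.py", line 11, in cost
    f+=abs(soft(n,[(R@G.T).T+q[:3]*.01],box=B[n])-red[n]).sum()
                             ~~~~~^~~~
TypeError: can't multiply sequence by non-int of type 'float'
```

```bash
sed -i 's/cost(\[\*s.x\*100,yaw\*10\],1)/cost(np.array([*s.x*100,yaw*10]),1)/' m2.py; python3 m2.py | sed -n '/----/,$p'
```

```text
----
-0.5 [0.58   0.221  0.1221] 1.81 250.9
[[-0.9, 0.7, 53.0], [0.4, -1.1, 75.0], [-0.5, 0.3, 37.0], [0.5, 0.6, 37.0]]
-0.35 [0.5799 0.2207 0.1218] 1.48 229.6
[[-0.9, 0.7, 53.0], [0.3, -1.0, 73.0], [-0.4, 0.4, 33.0], [0.3, 0.4, 33.0]]
-0.25 [0.5798 0.2207 0.1219] 1.45 218.0
[[-0.9, 0.7, 53.0], [0.3, -1.0, 70.0], [-0.3, 0.5, 30.0], [0.1, 0.4, 25.0]]
-0.1 [0.5798 0.2203 0.1217] 1.38 203.2
[[-0.9, 0.7, 50.0], [0.4, -1.0, 64.0], [-0.2, 0.5, 26.0], [-0.1, 0.1, 25.0]]
0 [0.5798 0.2197 0.1213] 1.12 200.0
[[-0.8, 0.6, 43.0], [0.4, -0.9, 61.0], [0.0, 0.5, 23.0], [0.0, 0.1, 24.0]]
0.2 [0.5799 0.2193 0.1212] 1.4 206.7
[[-1.0, 0.6, 36.0], [0.5, -0.9, 45.0], [0.2, 0.5, 18.0], [-0.3, 0.0, 14.0]]
```

```bash
cat > go.py <<'E'
from h import *
from workcell import r
from scipy.spatial.transform import Rotation as Ro
def plan(pos,tz,ty):
    s=r.read_state(); q=np.array(s['eef_rot']); R0=Ro.from_quat(q[[1,2,3,0]])
    z=np.array(tz,float); z/=np.linalg.norm(z); y=np.array(ty,float); y-=z*(y@z); y/=np.linalg.norm(y)
    R1=Ro.from_matrix(np.c_[np.cross(y,z),y,z]); rv=(R0.inv()*R1).as_rotvec(); d=np.array(pos)-s['tcp_pos']
    print("t",round(float(s['time_s']),2),"tcp",np.round(s['tcp_pos'],4),"joints",np.round(s['joints'],2),"F",np.round(s['ft_force'],1),"open",round(float(s['opening']),4))
    print("rotvec",rv.round(3),"min rows",np.linalg.norm(rv)/.187,"| shift cm in old tool",(R0.inv().apply(d)*100).round(2),"in new tool",(R1.inv().apply(d)*100).round(2),"min rows",np.linalg.norm(d)/.0625)
def chuckz(yaw): return np.array([-.5*np.cos(yaw),-.5*np.sin(yaw),.866])
E
python3 -c "
from go import *
y=-.24;cz=chuckz(y);g=np.array([.58,.2205,.122])+.008*cz
plan(g+(.078+.08)*cz,-cz,(-np.sin(y),np.cos(y),0))"
```

```text
t 1.6 tcp [0.2357 0.497  0.3027] joints [ 1.02  0.09  1.37  0.    1.68 -0.1 ] F [ 0.7 -0.1 -0.2] open 0.094
rotvec [-0.053 -0.522 -0.198] min rows 2.9981430468436328 | shift cm in old tool [-34.83 -11.9    3.69] in new tool [-25.62 -18.67  19.06] min rows 5.918383295199096
```

```bash
python3 -m pendant '[[-4.4,-1.5,0.4,0,0,0,6.5],[-4.4,-1.5,0.4,0,0,0,6.5],[-4.4,-1.5,0.4,0,0,0,6.5],[-4.4,-1.5,0.4,0,0,0,6.5],[-4.4,-1.5,0.5,0,0,0,6.5],[-4.4,-1.5,0.5,0,0,0,6.5],[-4.4,-1.5,0.5,0,0,0,6.5],[-4,-1.4,0.5,0,0,0,6.5],[0,0,0,-0.013,-0.13,-0.05,6.5],[0,0,0,-0.013,-0.13,-0.05,6.5],[0,0,0,-0.013,-0.13,-0.05,6.5],[0,0,0,-0.013,-0.13,-0.05,6.5],[0,0,0,0,0,0,6.5]]'
python3 -c "
from go import *
y=-.24;cz=chuckz(y);g=np.array([.58,.2205,.122])+.008*cz
plan(g+(.078+.08)*cz,-cz,(-np.sin(y),np.cos(y),0))
S=imaging.capture('side');T=imaging.capture('top')
b=lambda im,x,y,w,k: cv2.resize(im[y:y+int(w*.75),x:x+w].copy(),(k,int(k*.75)),interpolation=cv2.INTER_CUBIC)
cv2.imwrite('pics/pre.png',np.hstack([b(S,250,220,120,400),b(T,160,170,120,400)])[:,:,::-1])"
```

```text
time_s: 3.22
tcp_pos: [0.4975, 0.2405, 0.2657]
eef_rot: [0.255, 0.114, 0.96, -0.031]
ft_force: [-0.8, 0.8, -1.1]
opening: 0.0651
grip_force: 0.0
t 3.23 tcp [0.4975 0.2405 0.2657] joints [ 0.5  -0.08  1.68 -0.37  1.17 -0.75] F [-0.8  0.8 -1.1] open 0.0651
rotvec [-0.001 -0.004  0.004] min rows 0.029811951848748377 | shift cm in old tool [-0.17  0.01  0.09] in new tool [-0.17  0.01  0.09] min rows 0.030351957667304006
```

View pics/pre.png

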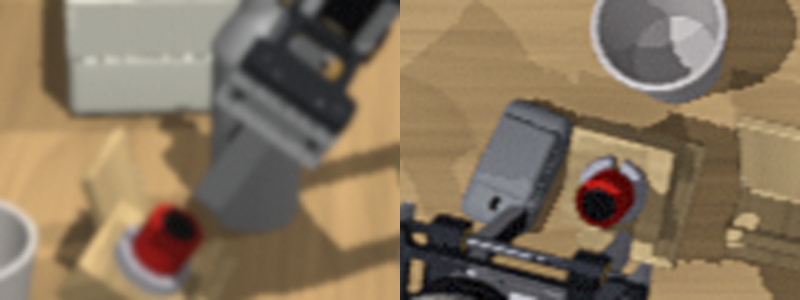

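The finger pair stands over the red grip (side about 302,290; top about 222,229), in line with it. I advance along its axis and close.

```bash
python3 -m pendant '[[-0.2,0,1.5,0,0,0,6.5],[0,0,1.5,0,0,0,6.5],[0,0,1.5,0,0,0,6.5],[0,0,1.5,0,0,0,6.5],[0,0,1.2,0,0,0,6.5],[0,0,0.9,0,0,0,6.5],[0,0,0,0,0,0,6.5]]'
python3 -c "
from go import *
S=imaging.capture('side');T=imaging.capture('top')
b=lambda im,x,y,w,k: cv2.resize(im[y:y+int(w*.75),x:x+w].copy(),(k,int(k*.75)),interpolation=cv2.INTER_CUBIC)
cv2.imwrite('pics/at.png',np.hstack([b(S,260,250,80,400),b(T,180,190,80,400)])[:,:,::-1])"
```

```text
time_s: 4.2
tcp_pos: [0.54, 0.2301, 0.1965]
eef_rot: [0.255, 0.115, 0.959, -0.032]
ft_force: [0.0, 0.3, 0.1]
opening: 0.0648
grip_force: 0.0
```

View pics/at.png

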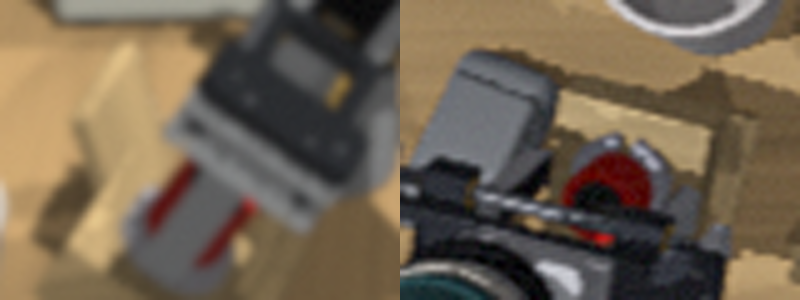

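The finger covers the middle of the red grip (side about 300,292), with red showing equally on both sides. I close, then withdraw along the axis.

```bash
python3 -m pendant '[[0,0,0,0,0,0,3],[0,0,0,0,0,0,3],[0,0,0,0,0,0,3],[0,0,0,0,0,0,3],[0,0,0,0,0,0,3],[0,0,0,0,0,0,3]]' 35
python3 -m pendant '[[0,0,-1,0,0,0,3],[0,0,-1,0,0,0,3],[0,0,-1.5,0,0,0,3],[0,0,-2,0,0,0,3],[0,0,-2,0,0,0,3],[0,0,-2,0,0,0,3],[0,0,0,0,0,0,3]]'
python3 -c "
from go import *
p=np.array([.606,-.2325]); a=-.067; 
plan([.45,.20,.40],(0,0,-1),(-np.sin(a),np.cos(a),0))"
```

```text
time_s: 5.05
tcp_pos: [0.54, 0.2304, 0.1978]
eef_rot: [0.256, 0.115, 0.959, -0.031]
ft_force: [-2.8, -0.6, 2.1]
opening: 0.0375
grip_force: 35.0
time_s: 5.92
tcp_pos: [0.494, 0.2423, 0.2828]
eef_rot: [0.258, 0.115, 0.959, -0.03]
ft_force: [0.6, -0.5, -0.9]
opening: 0.0375
grip_force: 35.0
t 5.92 tcp [0.494  0.2423 0.2828] joints [ 0.51 -0.1   1.66 -0.37  1.2  -0.75] F [ 0.6 -0.5 -0.9] open 0.0375
rotvec [-0.043  0.524 -0.167] min rows 2.9520040599936186 | shift cm in old tool [ -3.04  -5.12 -11.79] in new tool [  4.11  -4.51 -11.72] min rows 2.1140093249219074
```

```bash
python3 -m pendant '[[0,0,-3,-0.011,0.131,-0.042,3],[0,0,-3,-0.011,0.131,-0.042,3],[0,0,-3,-0.011,0.131,-0.042,3],[0,0,-3,-0.011,0.131,-0.042,3],[0,0,0,0,0,0,3]]'
python3 -c "
from go import *
a=-.067; 
plan([.606,-.2325,.40],(0,0,-1),(-np.sin(a),np.cos(a),0))"
```

```text
time_s: 6.55
tcp_pos: [0.4591, 0.2496, 0.3938]
eef_rot: [0.001, 0.035, 0.999, -0.0]
ft_force: [0.7, 0.3, -1.5]
opening: 0.0369
grip_force: 35.0
t 6.55 tcp [0.4591 0.2496 0.3938] joints [ 0.39  0.03  1.26 -0.    1.86 -1.11] F [ 0.7  0.3 -1.5] open 0.0369
rotvec [-0.     0.001 -0.002] min rows 0.013947721806684694 | shift cm in old tool [-18.   -47.08  -0.58] in new tool [-17.89 -47.12  -0.62] min rows 8.06440499304993
```

```bash
python3 -m pendant '[[-1.5,-3.9,-0.15,0,0,0,3],[-1.5,-3.9,-0.15,0,0,0,3],[-1.5,-3.9,-0.15,0,0,0,3],[-1.5,-3.9,-0.15,0,0,0,3],[-1.5,-3.9,0,0,0,0,3],[-1.5,-3.9,0,0,0,0,3],[-1.5,-3.9,0,0,0,0,3],[-1.5,-3.9,0,0,0,0,3],[-1.5,-3.9,0,0,0,0,3],[-1.5,-4,0,0,0,0,3],[-1.5,-4,0,0,0,0,3],[-1.5,-4,0,0,0,0,3],[0,0,0,0,0,0,3]]'
python3 -c "
from go import *
a=-.067; 
plan([.606,-.2325,.30],(0,0,-1),(-np.sin(a),np.cos(a),0))"
```

```text
time_s: 8.18
tcp_pos: [0.6054, -0.2348, 0.394]
eef_rot: [-0.004, 0.036, 0.999, -0.001]
ft_force: [-0.3, -0.1, -2.3]
opening: 0.0375
grip_force: 35.0
t 8.18 tcp [ 0.6054 -0.2348  0.394 ] joints [-0.46  0.33  0.91 -0.01  1.91 -1.96] F [-0.3 -0.1 -2.3] open 0.0375
rotvec [-0.002 -0.008 -0.004] min rows 0.05106464961018861 | shift cm in old tool [-0.12  0.26  9.4 ] in new tool [-0.04  0.24  9.4 ] min rows 1.5051741987597302
```

```bash
python3 -m pendant '[[-0.1,0.2,3,0,-0.008,0,3],[0,0,4,0,0,0,3],[0,0,4,0,0,0,3],[0,0,2.2,0,0,0,3],[0,0,0,0,0,0,3]]'
python3 -c "
from go import *
S=imaging.capture('side');T=imaging.capture('top')
b=lambda im,x,y,w,k: cv2.resize(im[y:y+int(w*.75),x:x+w].copy(),(k,int(k*.75)),interpolation=cv2.INTER_CUBIC)
cv2.imwrite('pics/above.png',np.hstack([b(S,270,160,70,400),b(T,360,190,80,400)])[:,:,::-1])
cv2.imwrite('pics/side_above.png',S[:,:,::-1]);cv2.imwrite('pics/top_above.png',T[:,:,::-1])
a=-.067;plan([.606,-.2325,.211],(0,0,-1),(-np.sin(a),np.cos(a),0))"
```

```text
time_s: 8.8
tcp_pos: [0.6053, -0.2285, 0.2624]
eef_rot: [-0.001, 0.033, 0.999, 0.0]
ft_force: [-0.4, -0.5, -0.8]
opening: 0.0374
grip_force: 35.0
t 8.9 tcp [ 0.6066 -0.2295  0.2668] joints [-0.45  0.31  1.18 -0.    1.65 -1.95] F [-0.3  0.8 -2.1] open 0.0373
rotvec [-0.002  0.005  0.001] min rows 0.028562734712661613 | shift cm in old tool [ 0.07 -0.29  5.58] in new tool [ 0.04 -0.3   5.58] min rows 0.8937119154670526
```

View pics/above.png

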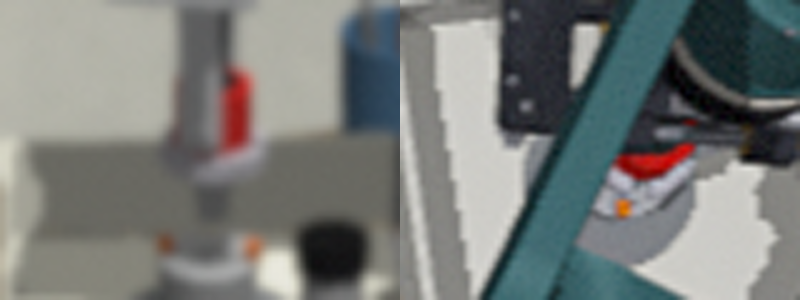

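The side view shows the shank (about col 307, row 195) above the spindle between the lugs (299,202 and 314,203). The top view shows the near notch over the near lug (about 404,231). I average the state readings before lowering.

```bash
python3 -c "
from go import *
a=-.067
P=[]
for i in range(5):
    imaging.capture('top'); s=r.read_state(); P.append([*s['tcp_pos'],*s['ft_force']])
P=np.array(P);print(P.mean(0).round(4),P.std(0).round(4))
plan([.606,-.2325,.211],(0,0,-1),(-np.sin(a),np.cos(a),0))
S=cv2.imread('pics/side_above.png');T=cv2.imread('pics/top_above.png')
b=lambda im,x,y,w,k: cv2.resize(im[y:y+int(w*1.25),x:x+w].copy(),(k,int(k*1.25)),interpolation=cv2.INTER_CUBIC)
cv2.imwrite('pics/z.png',np.hstack([b(S,292,165,32,390),b(T,384,207,36,390)]))"
```

```text
[ 0.6071 -0.2302  0.2683  0.161  -0.19   -1.3834] [1.000e-04 2.000e-04 2.000e-04 5.540e-01 1.934e-01 7.585e-01]
t 9.15 tcp [ 0.6071 -0.2305  0.2681] joints [-0.45  0.31  1.17 -0.    1.65 -1.95] F [ 0.3 -0.5 -1. ] open 0.0373
rotvec [-0.003  0.007  0.   ] min rows 0.04039765302715857 | shift cm in old tool [ 0.13 -0.19  5.71] in new tool [ 0.09 -0.21  5.71] min rows 0.914933426009533
```

View pics/z.png

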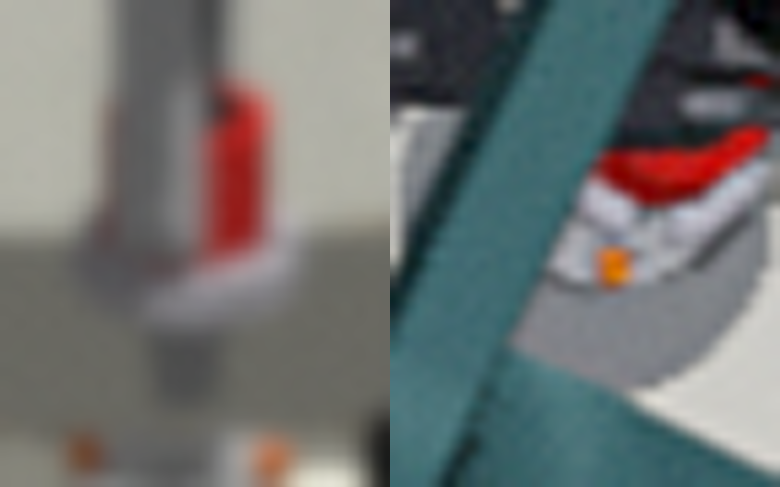

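```bash
python3 -c "
from go import *
c=np.array([.6071,-.2302])
for a in (-.3,-.2,-.067,0,.1,.2): print(a, proj('top',[[*(c-k*np.array([np.cos(a),np.sin(a)])),z] for k,z in((.015,.167),(.026,.167))]).round(1).tolist())
print(proj('top',[[*c,.167],[*c,.106]]))
for p in((655,215),(650,200),(613,205),(690,215)): print(p,384+(p[0]-390)/10.83-.45,207+p[1]/10.83-.45)"
```

```text
-0.3 [[406.9, 223.1], [405.6, 227.5]]
-0.2 [[407.5, 223.3], [406.7, 227.8]]
-0.067 [[408.4, 223.4], [408.2, 228.0]]
0 [[408.8, 223.4], [408.9, 228.0]]
0.1 [[409.4, 223.4], [410.0, 228.0]]
0.2 [[410.1, 223.3], [411.1, 227.8]]
[[408.64590927 217.23309126]
 [403.56369103 222.52610418]]
(655, 215) 408.0190674053555 226.4022622345337
(650, 200) 407.5573868882733 225.01722068328718
(613, 205) 404.1409510618652 225.47890120036936
(690, 215) 411.25083102493073 226.4022622345337
```

```bash
python3 -m pendant '[[0.1,-0.2,1,0,0.007,0,3],[0,0,1,0,0,0,3],[0,0,0.7,0,0,0,3],[0,0,0.5,0,0,0,3],[0,0,0,0,0,0,3],[0,0,0,0,0,0,3]]'
python3 -c "
from go import *
a=-.067;plan([.606,-.2325,.211],(0,0,-1),(-np.sin(a),np.cos(a),0))"
```

```text
time_s: 9.9
tcp_pos: [0.6057, -0.2324, 0.2348]
eef_rot: [-0.001, 0.033, 0.999, -0.001]
ft_force: [0.3, 0.3, -2.3]
opening: 0.0373
grip_force: 35.0
t 9.9 tcp [ 0.6057 -0.2324  0.2348] joints [-0.45  0.33  1.22 -0.    1.59 -1.96] F [ 0.3  0.3 -2.3] open 0.0373
rotvec [-0.002 -0.002  0.   ] min rows 0.015777568765289945 | shift cm in old tool [-0.04 -0.    2.38] in new tool [-0.03 -0.01  2.38] min rows 0.3810028621098641
```

Tip in the bore without contact. Lowering further.

```bash
python3 -m pendant '[[0,0,0.5,0,0,0,3],[0,0,0.5,0,0,0,3],[0,0,0.3,0,0,0,3],[0,0,0,0,0,0,3]]'; python3 -m pendant '[[0,0,0.3,0,0,0,3],[0,0,0.3,0,0,0,3],[0,0,0,0,0,0,3]]';python3 -m pendant '[[0,0,0.3,0,0,0,3],[0,0,0,0,0,0,3]]'
```

```text
time_s: 10.4
tcp_pos: [0.6055, -0.2323, 0.221]
eef_rot: [-0.002, 0.033, 0.999, -0.001]
ft_force: [1.5, -0.4, -2.7]
opening: 0.0373
grip_force: 35.0
time_s: 10.78
tcp_pos: [0.6059, -0.2323, 0.2154]
eef_rot: [-0.001, 0.033, 0.999, -0.001]
ft_force: [2.4, 0.4, -2.1]
opening: 0.0373
grip_force: 35.0
time_s: 11.02
tcp_pos: [0.606, -0.2322, 0.2128]
eef_rot: [-0.0, 0.033, 0.999, -0.001]
ft_force: [3.5, 1.0, -0.9]
opening: 0.0374
grip_force: 35.0
```

```bash
python3 -m pendant '[[0,0,0.2,0,0,0,3],[0,0,0,0,0,0,3]]'; python3 -m pendant '[[0,0,0.2,0,0,0,3],[0,0,0,0,0,0,3]]'
```

```text
time_s: 11.28
tcp_pos: [0.6061, -0.2322, 0.2112]
eef_rot: [-0.0, 0.033, 0.999, -0.001]
ft_force: [3.8, 1.8, 1.3]
opening: 0.0372
grip_force: 35.0
time_s: 11.52
tcp_pos: [0.6062, -0.2322, 0.2107]
eef_rot: [0.0, 0.033, 0.999, -0.001]
ft_force: [3.1, 2.7, 7.1]
opening: 0.0374
grip_force: 35.0
```

```bash
python3 -m pendant '[[0,0,0.2,0,0,0,3],[0,0,0.1,0,0,0,3],[0,0,0,0,0,0,3]]'; python3 -m pendant '[[0,0,-0.2,0,0,0,3.6],[0,0,-0.1,0,0,0,5.5],[0,0,0,0,0,0,6],[0,0,0,0,0,0,6]]'; python3 -m pendant '[[0,0,-1,0,0,0,6],[0,0,-2,0,0,0,6],[0,0,-3,0,0,0,6],[0,0,-4,0,0,0,6],[-3,4,-2,0,0,0,6],[-3,4,0,0,0,0,6],[0,5,0,0,0,0,6],[0,0,0,0,0,0,3]]'
python3 -c "
from go import *
S=imaging.capture('side');T=imaging.capture('top')
b=lambda im,x,y,w,k: cv2.resize(im[y:y+int(w*.75),x:x+w].copy(),(k,int(k*.75)),interpolation=cv2.INTER_CUBIC)
cv2.imwrite('pics/seat.png',np.vstack([np.hstack([b(S,285,180,40,400),b(T,380,205,46,400)]),np.hstack([b(S,250,150,120,400),b(T,345,172,120,400)])])[:,:,::-1])
for n,bx in(('side',(285,175,330,225)),('top',(380,200,430,250))):
    I=S if n=='side' else T
    print(n,'orange',blob(I,bx,(7,100,70),(25,255,255))[0],'red',blob(I,bx,(0,150,60),(6,255,255))[0])
for z in(.14,.13): print(proj('top',[.606,-.2325,z]),proj('side',[.606,-.2325,z]))
"
```

```text
time_s: 11.9
tcp_pos: [0.6062, -0.2321, 0.2106]
eef_rot: [0.001, 0.033, 0.999, -0.001]
ft_force: [0.9, 3.3, 14.6]
opening: 0.0376
grip_force: 35.0
time_s: 12.4
tcp_pos: [0.6046, -0.2326, 0.2071]
eef_rot: [-0.003, 0.034, 0.999, -0.001]
ft_force: [-0.1, -0.1, -0.2]
opening: 0.0596
grip_force: 0.0
time_s: 13.4
tcp_pos: [0.6749, -0.1029, 0.3286]
eef_rot: [-0.001, 0.031, 1.0, -0.001]
ft_force: [-0.0, -0.6, 0.6]
opening: 0.0533
grip_force: 0.0
side orange [] red [(np.int32(112), array([306. , 196.1]))]
top orange [(np.int32(7), array([404.4, 231.3]))] red [(np.int32(82), array([406.3, 222. ]))]
[[407.28611452 220.10313044]] [[305.672816   190.10576382]]
[[406.4472394  220.96406198]] [[305.65662257 193.42072753]]
```

View pics/seat.png

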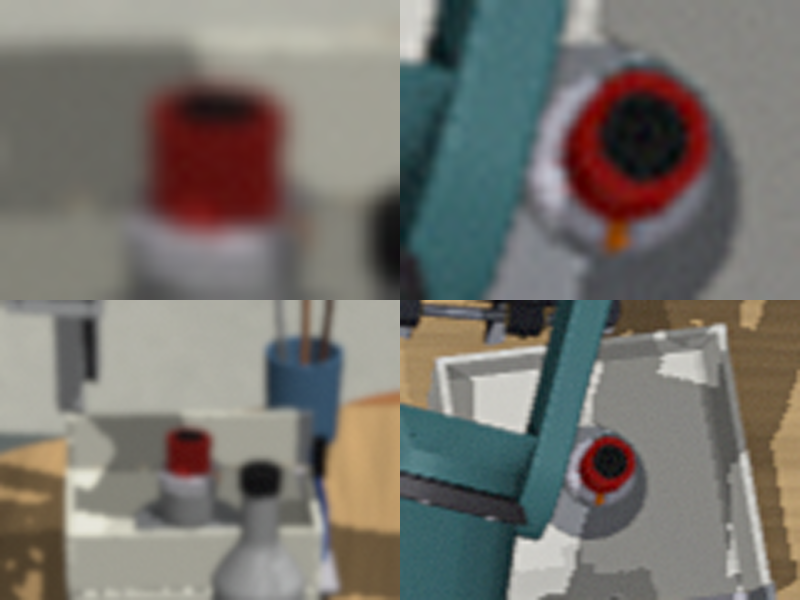

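Seated: red cap at side (306,190) as predicted for home, flange flat on the spindle, orange lug showing in the near notch at top (404,231). Now the door post.

```bash
python3 -c "
from go import *
T=imaging.capture('top');S=imaging.capture('side')
bt=blob(T,(385,255,425,275),(0,0,0),(180,255,50))[0];bs=blob(S,(338,185,362,215),(0,0,0),(180,255,50))[0];print(bt,bs)
for z in(.142,.13): print(z,onplane('top',(408.4,264.6),z))
print('tri',tri((345.2,195.8),(408.4,264.6)))
p=onplane('top',(408.4,264.6),.136);w=np.array([-np.sin(.129),np.cos(.129),0])
q=p+w*.038;q[2]=.213;print(q);plan(q,(0,0,-1),w)
print('bottle',onplane('top',(312,242),.23), 'wheel frame post',(p-[.606,-.2325,0])@w,(p-[.606,-.2325,0])@[np.cos(.129),np.sin(.129),0])
"
```

```text
[(np.int32(32), array([408. , 264.6]))] [(np.int32(36), array([345.1, 196.3]))]
0.142 [ 0.49745291 -0.2321946   0.142     ]
0.13 [ 0.4988717  -0.23472429  0.13      ]
tri [ 0.49851316 -0.23535664  0.12670289]
[ 0.49327389 -0.19577518  0.213     ]
t 13.6 tcp [ 0.6741 -0.1078  0.3284] joints [-0.24  0.39  0.95 -0.    1.8  -1.74] F [-0.2 -0.4  0.9] open 0.0375
rotvec [-0.002 -0.003 -0.197] min rows 1.0549271203534605 | shift cm in old tool [17.41 -9.99 11.61] in new tool [19.07 -6.4  11.54] min rows 3.7097892056477537
bottle [ 0.53435258 -0.00252795  0.23      ] wheel frame post 0.012921040663259437 -0.10706509962263051
```

```bash
python3 -m pendant '[[0,-3.2,0,0,0,-0.1,0],[0,-3.2,0,0,0,-0.097,0],[3.8,0,0,0,0,0,0],[3.8,0,0,0,0,0,0],[3.8,0,0,0,0,0,0],[3.8,0,0,0,0,0,0],[3.8,0,0,0,0,0,0],[0,0,3,0,0,0,0],[0,0,3,0,0,0,0],[0,0,2.5,0,0,0,0],[0,0,0,0,0,0,0],[0,0,0,0,0,0,0]]'
cat > d.py <<'E'
from go import *
p=np.array([.498,-.2335,0]);w=np.array([-np.sin(.129),np.cos(.129),0])
q=p+w*.0195;q[2]=.213;plan(q,(0,0,-1),w)
E
python3 d.py
```

```text
time_s: 15.1
tcp_pos: [0.4847, -0.1962, 0.2451]
eef_rot: [-0.001, -0.064, 0.998, -0.001]
ft_force: [0.2, -0.8, 0.5]
opening: 0.0006
grip_force: 0.0
t 15.1 tcp [ 0.4847 -0.1962  0.2451] joints [-0.49  0.05  1.53 -0.    1.57 -2.19] F [ 0.2 -0.8  0.5] open 0.0006
rotvec [-0.002 -0.002 -0.   ] min rows 0.015520776997416169 | shift cm in old tool [-0.84 -1.92  3.21] in new tool [-0.84 -1.92  3.21] min rows 0.6129467650023354
```

```bash
python3 -m pendant '[[-0.4,0,0,0,0,0,0],[-0.4,0,1.5,0,0,0,0],[0,0,1.3,0,0,0,0],[0,0,0,0,0,0,0],[0,0,0,0,0,0,0]]'; python3 d.py
```

```text
time_s: 15.72
tcp_pos: [0.4924, -0.1942, 0.2155]
eef_rot: [-0.002, -0.065, 0.998, -0.001]
ft_force: [-1.0, -0.4, 0.7]
opening: 0.0002
grip_force: 0.0
t 15.72 tcp [ 0.4924 -0.1942  0.2155] joints [-0.48  0.08  1.56 -0.    1.51 -2.18] F [-1.  -0.4  0.7] open 0.0002
rotvec [-0.001 -0.004  0.001] min rows 0.020848715989535686 | shift cm in old tool [-0.05 -2.02  0.25] in new tool [-0.05 -2.02  0.25] min rows 0.3261722754229782
```

```bash
python3 -m pendant '[[0,-1,0.1,0,0,0,0],[0,-1,0,0,0,0,0],[0,-0.7,0,0,0,0,0],[0,-0.7,0,0,0,0,0],[0,-0.7,0,0,0,0,0],[0,-0.7,0,0,0,0,0],[0,0,0,0,0,0,0]]'; python3 d.py; python3 -c "
from h import *
T=imaging.capture('top');cv2.imwrite('pics/d1.png',T[:,:,::-1]);print(blob(T,(385,255,445,275),(0,0,0),(180,255,50))[0])"
```

```text
time_s: 16.6
tcp_pos: [0.4986, -0.2426, 0.2146]
eef_rot: [-0.002, -0.065, 0.998, -0.001]
ft_force: [-0.0, 1.3, 0.4]
opening: 0.0001
grip_force: 0.0
t 16.6 tcp [ 0.4986 -0.2426  0.2146] joints [-0.55  0.13  1.5  -0.    1.51 -2.25] F [-0.   1.3  0.4] open 0.0001
rotvec [-0.002 -0.004  0.   ] min rows 0.02215620006331377 | shift cm in old tool [-0.06  2.86  0.15] in new tool [-0.06  2.86  0.16] min rows 0.4589163092055933
[(np.int32(169), array([395.2, 263.2])), (np.int32(76), array([424.8, 259.5])), (np.int32(123), array([420.7, 269.4])), (np.int32(4), array([442.5, 266.2]))]
```

```bash
python3 -m pendant '[[0,-0.7,0,0,0,0,0],[0,-0.7,0,0,0,0,0],[0,-0.7,0,0,0,0,0],[0,0,0,0,0,0,0]]'; python3 -m pendant '[[0,-0.6,0,0,0,0,0],[0,-0.6,0,0,0,0,0],[0,0,0,0,0,0,0]]'
```

```text
time_s: 17.15
tcp_pos: [0.5015, -0.2635, 0.2147]
eef_rot: [-0.002, -0.065, 0.998, -0.001]
ft_force: [0.6, 0.2, -0.5]
opening: 0.0004
grip_force: 0.0
time_s: 17.52
tcp_pos: [0.5031, -0.2753, 0.2149]
eef_rot: [-0.001, -0.065, 0.998, -0.001]
ft_force: [-0.2, -0.4, 1.2]
opening: 0.0007
grip_force: 0.0
```

```bash
python3 -c "
from h import *
T=imaging.capture('top');S=imaging.capture('side')
for n,I in(('top',T),('side',S)):
    h=cv2.cvtColor(I,cv2.COLOR_RGB2HSV); m=cv2.inRange(h,(108,140,90),(125,255,255)); b=(370,245,460,285) if n=='top' else (325,170,365,240)
    k,l,st,c=cv2.connectedComponentsWithStats(m[b[1]:b[3],b[0]:b[2]].copy()); print(n,[(s[:5]+[b[0],b[1],0,0,0]).tolist() for s in st[1:] if s[4]>3])
I0=cv2.imread('pics/top0.png')[:,:,::-1];h=cv2.cvtColor(I0,cv2.COLOR_RGB2HSV);m=cv2.inRange(h,(108,140,90),(125,255,255))[245:285,370:460];y,x=np.nonzero(m);print('start',x.min()+370,x.max()+370)
w=np.array([-np.sin(.129),np.cos(.129),0]);tcp=np.array([.5031,-.2753,0]);print(proj('top',[tcp-w*.0195+[0,0,.14],tcp+[0,0,.12]]),proj('side',[tcp-w*.0195+[0,0,.13]]))
print(blob(S,(325,180,365,220),(0,0,0),(180,255,50))[0])
"
```

```text
top []
side [[343, 198, 3, 4, 5]]
start 383 428
[[434.24118614 261.60999078]
 [424.17315061 263.54198719]] [[343.26763514 185.26100788]]
[(np.int32(82), array([328.7, 203.4]))]
```

```bash
python3 -m pendant '[[0,-0.6,0,0,0,0,0],[0,-0.6,0,0,0,0,0],[0,0,0,0,0,0,0]]'; python3 -m pendant '[[0,-0.6,0,0,0,0,0],[0,-0.5,0,0,0,0,0],[0,0,0,0,0,0,0]]'
```

```text
time_s: 18.0
tcp_pos: [0.5042, -0.2821, 0.2151]
eef_rot: [-0.002, -0.066, 0.998, 0.005]
ft_force: [-3.7, 13.8, 6.7]
opening: 0.0002
grip_force: 7.4
time_s: 18.38
tcp_pos: [0.5047, -0.2844, 0.2152]
eef_rot: [-0.004, -0.068, 0.998, 0.016]
ft_force: [-9.4, 37.5, 15.2]
opening: 0.0002
grip_force: 19.3
```

Stop reached. Back off and look.

```bash
python3 -m pendant '[[0,0.8,0,0,0,0,0],[0,1.5,0,0,0,0,0],[0,1.5,0,0,0,0,0],[0,0,-3,0,0,0,0],[0,0,-4,0,0,0,0],[0,0,-4,0,0,0,0],[5,2,0,0,0,0,0],[5,2,0,0,0,0,0],[5,2,0,0,0,0,0],[3,2,0,0,0,0,0],[0,0,0,0,0,0,0],[0,0,0,0,0,0,0]]'
python3 -c "
from go import *
S=imaging.capture('side');T=imaging.capture('top')
b=lambda im,x,y,w,k: cv2.resize(im[y:y+int(w*.75),x:x+w].copy(),(k,int(k*.75)),interpolation=cv2.INTER_CUBIC)
cv2.imwrite('pics/end.png',np.vstack([np.hstack([b(S,260,165,100,400),b(T,380,205,46,400)]),np.hstack([b(S,170,150,240,400),b(T,350,180,120,400)])])[:,:,::-1])
print(blob(T,(400,245,460,275),(0,0,0),(180,255,50))[0])
for n,I in(('top',T),('side',S)):
    bx=(380,200,430,250) if n=='top' else (285,175,330,225)
    print(n,blob(I,bx,(0,150,60),(6,255,255))[0],blob(I,bx,(7,100,70),(25,255,255))[0])
"
```

```text
time_s: 19.88
tcp_pos: [0.3128, -0.204, 0.3255]
eef_rot: [-0.001, -0.065, 0.998, -0.001]
ft_force: [0.0, -0.2, 0.1]
opening: 0.0005
grip_force: 0.0
[(np.int32(34), array([435.3, 261.1]))]
top [(np.int32(116), array([406.3, 221.4]))] [(np.int32(7), array([404.4, 231.3]))]
side [(np.int32(126), array([306.2, 195.7]))] []
```

View pics/end.png

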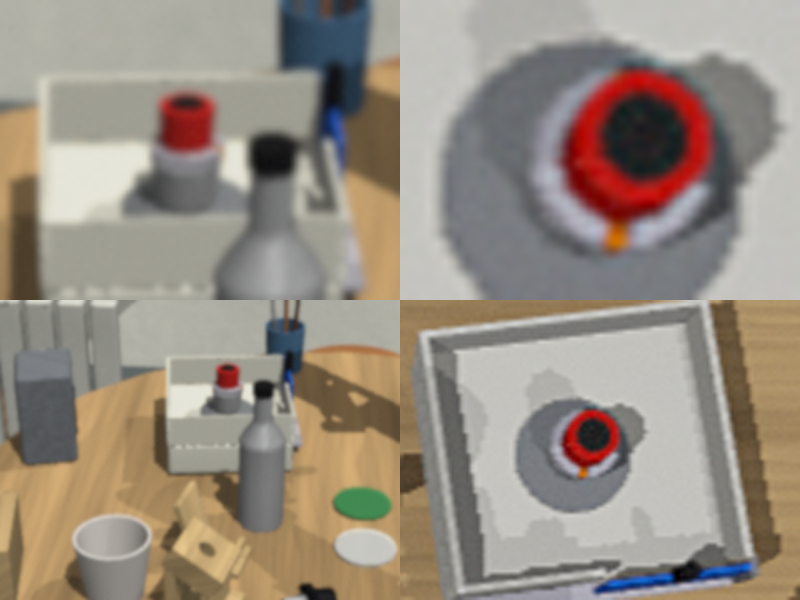

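The chuck sits flat, with the lug in its notch (top 404,231). The door's end meets the frame corner, with its post at top (435,261). The bystanders in view stand as they were, and the arm is clear.

```bash
python3 -c "
from workcell import ticket
print(ticket.job_done())"
```

```text
the job is handed in; nothing more can be done
None
```

I handed the job in at about 20 s of the 53 s limit: the chuck is seated in the spindle with its notches over the lugs and the door is pushed shut to its stop, judged from the camera images and contact forces; the judge's result was not returned.

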